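# Lock the bench press with its cross pin

### The job

Lock the small lever press with its ram up, so that the die can be changed safely: take the collared lock pin out of the wooden block, stand it nose down in the bush on top of the press head, and lift the hand lever until the hidden cross-hole in the shaft comes under the pin and the pin drops in. Then push the pin right home, so that its collar sits down on the bush, and let go. Leave the two punches standing in the block.

Things in the scene. Friction and masses are not known exactly. Their poses are not given: they have to be found in the camera images.
- lock_pin: Steel lock pin, 105 mm, standing in one of the block's three holes (which one varies); it alone has a wide flat collar and it stands tallest, top 111 mm above the bench. Origin at the nose tip, +z up along the pin. From the tip: nose 5 mm thick, 9 mm from 8 mm up, shank 9 mm to 50 mm, thick shank 11.5 mm from 54 to 76, collar 22 mm wide from 76 to 81, grip to 105 mm.
- pin_grip (a point): Point on the lock pin's axis half-way up its knurled grip (16 mm thick, 24 mm tall), 93 mm from the tip. Can be taken from above in any yaw; across the row of holes leaves the fingers most room. The pin weighs about 55 g and must be lifted 45 mm to come clear of the block.
- pin_seat (a point): Point on the lock pin's axis at the underside of its collar, 76 mm from the tip, 17 mm below pin_grip.
- punch_block: Drilled hardwood block fixed to the bench, 62 x 156 x 48 mm, origin at the middle of its underside, y along the row of holes. Three holes, 11 mm across and 42 mm deep, at y = -48, 0 and +48 mm hold the lock pin and two punches, upright on the hole floors 6 mm above the bench.
- punch_cup: Setting punch: 9 mm steel rod with a dark barrel head 15 mm across, no collar, top 78 mm above the bench. Stays in the block. Origin at its lower end.
- punch_flat: Setting punch: 9 mm steel rod with a dark flat head 18 mm across, top 70 mm above the bench. Stays in the block. Origin at its lower end.
- press: Small grey cast bench press, bolted down. Origin on the bench straight under the bush; -x is its front (ram and anvil), the shaft runs along y inside the head, the hand lever is on the -y side. Base x -113 to 53, y -60 to 60 mm; head x -66 to 51, y -36 to 36 mm, top 181 mm up; the 22 mm square ram in front of the bush at x = -47 mm reaches up to 208 mm.
- bush_mouth (a point): Centre of the mouth of the bronze bush in the flat top of the press head, 181 mm above the bench, axes as the press: a vertical bore 12.3 mm across, 36 mm deep. A spring plunger in it lets the 9 mm shank pass freely but grips the thick shank: once the pin has dropped, its last 12 to 17 mm must be pushed, with 3 to 15 N. Home, the collar lies on the bush.
- shaft_top (a point): Top of the 36 mm thick shaft inside the head, 38 mm under the bush's mouth. While the shaft's 12.5 mm cross-hole is not here, the pin's nose rests on the shaft, collar 38 mm above the bush, the pin leaning up to 7 degrees. Over the hole it drops 20 to 26 mm by its weight, which also stops the lever.
- lever_grip (a point): Middle of the revolving black grip sleeve (24 mm thick, 48 mm long, along the press's y, standing out from the lever's end to the -y side). At the start the lever leans to the press's front by 17 to 52 degrees from upright. Lift it up and back: the pin drops in after 14 to 43 degrees. How the lever is clamped on the shaft differs, so its angle does not show the hole.
- lever_pivot (a point): Point on the shaft axis beside the grip's middle, 125 mm above the bench, 94 mm to the press's -y side; axes as the press. The grip moves about it on a circle of 115 mm radius in the x-z plane. The end stop is 20 degrees past the hole. The lever stays where it is left; moving it takes 2 to 4 N along the arc. The pin finds the hole over some 0.3 rad: turn at 0.3 rad/s or less.
Things that resemble listed ones, but are neither listed nor needed, are in the scene too. What is shaped like the lock_pin but blue or yellow is not meant.

How it is judged:
By the outcome, as a careful person would: the job done as asked, in the order asked, and still so for the second after the job is handed in, with the robot touching nothing.
It also fails if it takes over 67 s, if anything falls off the work surface, if the arm or the gripper's body presses on something with over 40 N, if the wrist force passes 120 N, or if a joint passes its speed limit or range.

### The arm

A 6-joint arm with a two-finger parallel gripper is mounted at the origin on the work surface; the furniture and walls round the work are solid. World frame = base frame: x ahead of the robot, y to its left, z up, the work surface at z = 0. Lengths are in m, angles in rad, forces in N, time in s.
With the tool pointing down it reaches from about 0.375 to 0.9 m from the base axis. Payload 3.1 kg.
Tool frame: the origin (TCP) lies midway between the tips of the shut fingers; the grasp point (between the pads) lies 19 mm behind it (pinch_z is the distance from the TCP to the grasp point, in m); y points along the fingers, z is the direction in which the jaws open and shut, and the axes are right-handed (so a half turn about y gives the same grasp; the last joint's range is limited). The gripper opens to 87 mm and grips with 3 to 60 N. Pads are 19 mm wide; open, the fingers measure 117 mm over their backs; the gripper's body (75 mm by 190 mm) begins 51 mm behind the grasp point.
Start: joints at [-1.302, 0.527, 1.433, -0, 1.181, -0.178], TCP at [0.271, -0.563, 0.223] pointing down, gripper open.
Joint ranges: [-3.08, 3.08], [-0.75, 2.2], [0.22, 2.44], [-1.43, 4.57], [0, 2.65], [-2.85, 2.85]. Speed limits (rad/s): [2.79, 2.79, 3.14, 3.14, 3.14, 3.14].

### API

Orientations are given as a unit quaternion [x, y, z, w].
In Python, from rig import * gives the robot as it stands.
- The arm moves only by the tool drive_tool, never from a script. Its argument "plan" is a list of rows, each a list of 7 numbers: the shift along the tool's x, y, z in mm, then the turn, a rotation vector about the tool's x, y, z in degrees, then the finger opening in mm, from 0 to 87. A call has 1 to 10 rows; each row is the pose to reach, as a shift and turn from the pose commanded when the call began, along the tool's axes at that moment; what a row does not reach only later rows make up. A row lasts 1/10 s, in which the tool goes at most 50 mm and 8.59 degrees, less where a joint would pass 70% of its speed; a pose out of reach is approached as far as the arm can. A call with a gripper value outside its range is refused whole. The fingers move at their own pace and stop on an object; "newtons" is the grip in N (left out, the last holds). Time passes only in rows, so rows that repeat a pose let the fingers close. It gives the time, the measured TCP pose, the force and the opening at its end, in the units of the state.
- get_obs(): the state, without advancing time (a new reading comes with each control period).
- camera(name): name is "scene" or "top" or "wrist"; returns the picture (384x512x3 uint8, blue, green, red); there is no depth.
- get_calibration(name): a dict with "fx", "fy", "cx", "cy" (pixels), "origin" and "rotation" of the camera in the world; the wrist camera has in their place "tool_from_camera" (4x4, takes a point from camera to tool coordinates, whose origin is the TCP and whose axes are the tool frame's). Camera axes: x right, y down, z forward; pixel columns grow to the right and rows downward; lengths in m; the calibration is good to about 2 mm. A picture is of the moment at which its call begins: read the wrist's pose just before it. get_calibration takes no time and is no camera call.
- hand_in(): hands the job in, once; it reports no verdict.
Trained networks look in the newest picture that a camera, given by its name, has taken for a name from the list of things; names that differ only in an ending like _2 or _b are one class to them, and where a whole thing is asked for, a point or a joint stands for the part that bears it (a point fixed in the world has none). Each returns a list of dicts, best first, with "conf" (0 to 1); they miss things now and then, are a little off and sometimes report something else, mostly with a low value. They report only what shows in the picture. A call takes as long as a camera call. They do not tell look-alikes from the thing itself.
- spot_in(camera, target): "location" ([column, row] in pixels, amid what is visible of it).
- mark_of(camera, target): "location" ([column, row] in pixels: a listed point, or the origin of a listed thing).
The state is a dict: "time": time; "q": joint angles; "joint_velocities": joint speeds; "joint_torque": joint torques, N m; "position": TCP position; "tool_rot": TCP orientation; "ft_force": force on the tool from outside, world axes, zero at the start; "moment": the same for the moment, N m; "grip_width": finger opening in m.
Only numpy, scipy, OpenCV 4.12 (cv2) and the standard library are available. Lean on these libraries where they do the work, as an engineer would, in place of code of your own. Each camera call takes 0.05 s, during which the arm holds its last target. There are 200 camera calls.

## Working session

There is one attempt and no reset: what is moved stays moved. The work goes in short steps, Python scripts to look and compute and a tool call to move; the robot and the scene stay as the last step left them, time stands still between calls to the robot, and variables do not carry over. Pictures are saved under pics/ and viewed, about 8 in all and at most 12, crops included, and the job is handed in when it is done.

Besides the shell and the picture viewer there is one more tool, called after ">>>" as name(argument=value, ...), one argument or row to a line, values as JSON. drive_tool: Moves the arm, as the interface text tells. Its arguments: {"type":"object","properties":{"plan":{"type":"array","items":{"type":"array","items":{"type":"number"}}},"newtons":{"type":"number"}},"required":["plan"]}

```bash
mkdir -p pics; ls
cat > h.py <<'E'
from rig import *
import numpy as np, cv2
from scipy.spatial.transform import Rotation as R
def cam(name):
    c=get_calibration(name); K=(c["fx"],c["fy"],c["cx"],c["cy"])
    if "origin" in c: return K,np.array(c["origin"]),np.array(c["rotation"]).reshape(3,3)
    o=get_obs(); T=np.array(c["tool_from_camera"]); Rt=R.from_quat(o["tool_rot"]).as_matrix()
    return K,np.array(o["position"])+Rt@T[:3,3],Rt@T[:3,:3]
def ray(C,px):
    K,o,r=C; d=r@np.array([(px[0]-K[2])/K[0],(px[1]-K[3])/K[1],1]); return o,d/np.linalg.norm(d)
def proj(C,p):
    K,o,r=C; q=r.T@(np.array(p)-o); return [K[0]*q[0]/q[2]+K[2],K[1]*q[1]/q[2]+K[3]]
def tri(rs):
    A=np.zeros((3,3));b=np.zeros(3)
    for o,d in rs: P=np.eye(3)-np.outer(d,d);A+=P;b+=P@o
    x=np.linalg.solve(A,b); return x,[round(1000*np.linalg.norm((np.eye(3)-np.outer(d,d))@(x-o)),1) for o,d in rs]
def atz(C,px,z):
    o,d=ray(C,px); return o+d*(z-o[2])/d[2]
E
cat > a.py <<'E'
from h import *
o=get_obs(); print(o["time"],o["position"],o["tool_rot"],o["ft_force"])
names=["lock_pin","pin_grip","pin_seat","punch_block","punch_cup","punch_flat","press","bush_mouth","lever_grip","lever_pivot"]
for n in ["scene","top"]:
    C=cam(n); im=camera(n); cv2.imwrite(f"pics/{n}0.png",im); print(n,C[1].round(3))
    for t in names: print(t,[([round(v) for v in d["location"]],round(d["conf"],2)) for d in mark_of(n,t)][:4])
a=[cv2.imread(f"pics/{n}0.png") for n in ("scene","top")]
E
python3 a.py
```

```text
pics
0.0 [ 0.27045224 -0.56264257  0.22159317] [-0.15703423  0.69020612 -0.68870822  0.15696101] [-0.02502799 -0.5050226  -0.21582634]Traceback (most recent call last):
  File "a.py", line 5, in <module>
    C=cam(n); im=camera(n); cv2.imwrite(f"pics/{n}0.png",im); print(n,C[1].round(3))
  File "h.py", line 6, in cam
    if "origin" in c: return K,np.array(c["origin"]),np.array(c["rotation"]).reshape(3,3)
                                                     ~~~~~~~~~~~~~~~~~~~~~~~~~~~~~~~^^^^^
ValueError: cannot reshape array of size 4 into shape (3,3)
```

```bash
sed -i 's/np.array(c\["rotation"\]).reshape(3,3)/R.from_quat(c["rotation"]).as_matrix()/' h.py; python3 a.py
```

```text
0.0 [ 0.27045224 -0.56264257  0.22159317] [-0.15703423  0.69020612 -0.68870822  0.15696101] [-0.02502799 -0.5050226  -0.21582634]
scene [-0.057  0.558  0.601]
lock_pin [([176, 270], 0.74), ([199, 256], 0.73), ([228, 262], 0.53), ([206, 253], 0.23)]
pin_grip [([227, 230], 0.72), ([208, 248], 0.69), ([169, 240], 0.62), ([198, 224], 0.46)]
pin_seat [([173, 246], 0.71), ([274, 223], 0.7), ([230, 237], 0.53), ([197, 233], 0.49)]
punch_block [([193, 294], 0.72)]
punch_cup []
punch_flat []
press [([275, 220], 0.85)]
bush_mouth [([278, 163], 0.9)]
lever_grip [([325, 154], 0.8)]
lever_pivot []
top [0.439 0.102 1.003]
lock_pin [([199, 209], 0.65), ([181, 180], 0.56), ([209, 180], 0.55)]
pin_grip [([201, 172], 0.64), ([194, 207], 0.63), ([178, 177], 0.38), ([222, 196], 0.36)]
pin_seat [([205, 173], 0.65), ([223, 194], 0.64), ([176, 175], 0.61), ([194, 208], 0.6)]
punch_block [([181, 207], 0.63)]
punch_cup [([182, 210], 0.55)]
punch_flat [([168, 212], 0.43), ([296, 176], 0.3)]
press [([293, 175], 0.73)]
bush_mouth [([304, 166], 0.74)]
lever_grip [([351, 196], 0.68)]
lever_pivot [([341, 168], 0.7)]
```

View pics/scene0.png

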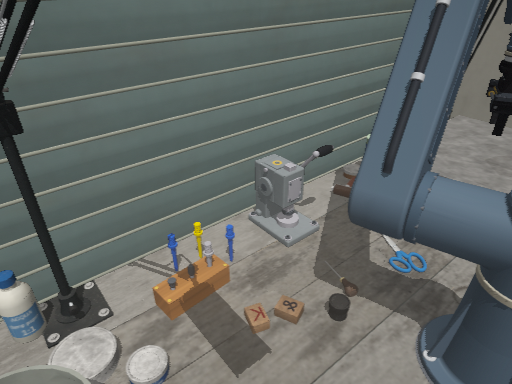

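View pics/top0.png

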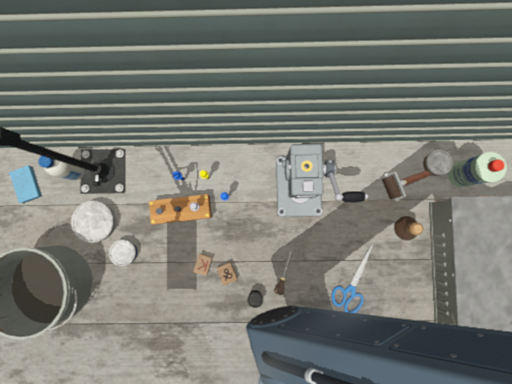

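```bash
cat > b.py <<'E'
from h import *
S,T=cam("scene"),cam("top")
def t(n,a,b): x,e=tri([ray(S,a),ray(T,b)]); print(n,x.round(4),e)
t("grip",(208,248),(194,207)); t("bush",(278,163),(306,166)); t("lever",(325,152),(352,197))
for n,p,z in [("grip",(194,207),.099),("bush",(306,166),.181),("bushnet",(304,166),.181),("ram",(308,186),.208),("pressmark",(293,175),0),
 ("blockL",(151,210),.048),("blockR",(209,206),.048),("basell",(278,215),.02),("baselr",(323,214),.02),("wallfoot",(250,142),0)]: print(n,atz(T,p,z).round(4))
print("p",proj(T,[.439,.102,0]), get_obs()["time"])
for n,c in (("scene",(140,120,350,320)),("top",(140,130,380,250))):
    im=cv2.imread(f"pics/{n}0.png")[c[1]:c[3],c[0]:c[2]]; cv2.imwrite(f"pics/c{n}.png",cv2.resize(im,None,fx=3.3,fy=3.3,interpolation=cv2.INTER_CUBIC)[:600,:800])
E
python3 b.py
```

```text
grip [0.4764 0.2595 0.0979] [np.float64(1.4), np.float64(1.4)]
bush [ 0.5609 -0.0126  0.1812] [np.float64(0.8), np.float64(0.8)]
lever [ 0.4871 -0.1061  0.2105] [np.float64(0.2), np.float64(0.2)]
grip [0.4756 0.2582 0.099 ]
bush [ 0.5615 -0.012   0.181 ]
bushnet [ 0.5615 -0.0075  0.181 ]
ram [ 0.5132 -0.0115  0.208 ]
pressmark [ 5.64e-01 -5.00e-04  0.00e+00]
blockL [0.4716 0.381  0.048 ]
blockR [0.4796 0.2273 0.048 ]
basell [0.4535 0.0445 0.02  ]
baselr [ 0.4543 -0.0766  0.02  ]
wallfoot [0.659  0.1173 0.    ]
p [np.float64(256.7921962531447), np.float64(220.72287856302077)] 1.1
```

View pics/ctop.png

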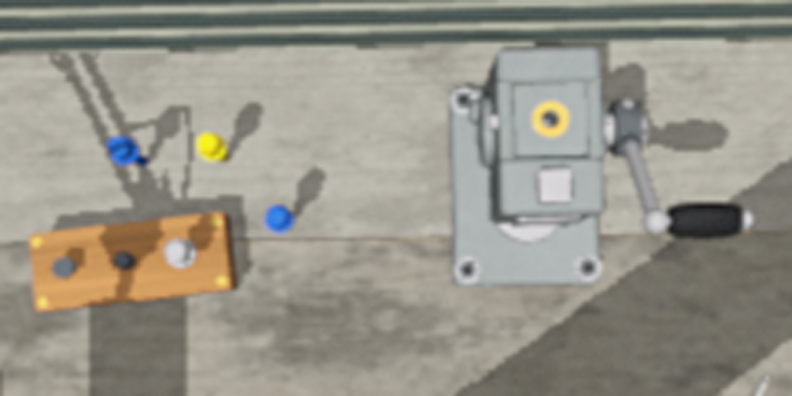

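```bash
cat >> h.py <<'E'
def want(ang): # tool pointing down, jaw axis (tool z) at angle ang (deg) in world xy
    a=np.radians(ang); z=np.array([np.cos(a),np.sin(a),0]); y=np.array([0,0,-1.]); return R.from_matrix(np.c_[np.cross(y,z),y,z])
def rel(p,ang=None):
    o=get_obs(); r=R.from_quat(o["tool_rot"]); d=r.inv().apply(np.array(p)-o["position"])*1000
    t=(r.inv()*(want(ang) if ang is not None else r)).as_rotvec(degrees=True)
    print("shift",d.round(1),"turn",t.round(1),"|d|",np.linalg.norm(d).round(),"|t|",np.linalg.norm(t).round(1))
def st():
    o=get_obs(); r=R.from_quat(o["tool_rot"]).as_matrix(); print("t",o["time"],"p",np.round(o["position"],4),"q",np.round(o["q"],2),"f",np.round(o["ft_force"],1),"w",round(o["grip_width"],4),"\nx",r[:,0].round(3),"y",r[:,1].round(3),"z",r[:,2].round(3))
E
python3 - <<'E'
from h import *
st(); c=get_calibration("wrist"); print(np.round(c["tool_from_camera"],3))
for a in (3,183): rel([.43,.256,.30],a)
E
```

```text
t 1.1 p [ 0.2706 -0.5633  0.2226] q [-1.3   0.53  1.43 -0.    1.18 -0.18] f [0.7 0.6 0.4] w 0.087 
x [-0.901 -0.433  0.   ] y [-0.  0. -1.] z [ 0.433 -0.901 -0.   ]
[[ 0.     0.962  0.272 -0.074]
 [-0.    -0.272  0.962 -0.163]
 [ 1.    -0.     0.    -0.   ]
 [ 0.     0.     0.     1.   ]]
shift [-498.4  -77.4 -669.5] turn [  0.  -67.3  -0. ] |d| 838.0 |t| 67.3
shift [-498.4  -77.4 -669.5] turn [  0.  112.7   0. ] |d| 838.0 |t| 112.7
```

Run:
```python
from h import *
rel([.52,-.03,.34],3)
```

```text
shift [-455.7 -117.4 -372.8] turn [  0.  -67.3  -0. ] |d| 600.0 |t| 67.3
```

>>> drive_tool(
  plan=[
    [-20, -45, -16, 0, -6, 0, 60],
    [-50, -85, -40, 0, -13, 0, 60],
    [-85, -117, -70, 0, -20, 0, 60],
    [-120, -117, -100, 0, -27, 0, 60],
    [-155, -117, -130, 0, -34, 0, 60],
    [-190, -117, -157, 0, -41, 0, 60],
    [-225, -117, -185, 0, -48, 0, 60],
    [-260, -117, -213, 0, -55, 0, 60],
    [-295, -117, -241, 0, -62, 0, 60],
    [-330, -117, -270, 0, -67, 0, 60],
  ],
)

```text
time: 2.1
position: [0.4517, -0.1754, 0.3399]
tool_rot: [-0.512, 0.487, -0.488, 0.512]
ft_force: [0.4, -0.3, -0.4]
grip_width: 0.0601
```

Run:
```python
from h import *
st(); rel([.54,-.015,.34],3)
```

```text
t 2.1 p [ 0.4517 -0.1754  0.3399] q [-0.6   0.2   1.61  0.    1.33 -0.65] f [ 0.4 -0.3 -0.4] w 0.0601 
x [ 0.05  -0.999  0.001] y [ 0.001 -0.    -1.   ] z [0.999 0.05  0.001]
shift [-155.8   -0.2   96.2] turn [-0.  -0.1  0. ] |d| 183.0 |t| 0.1
```

>>> drive_tool(
  plan=[
    [-40, 0, 25, 0, 0, 0, 60],
    [-80, 0, 50, 0, 0, 0, 60],
    [-120, 0, 75, 0, 0, 0, 60],
    [-156, 0, 96, 0, 0, 0, 60],
    [-156, 0, 96, 0, 0, 0, 60],
  ],
)

```text
time: 2.6
position: [0.5415, -0.0124, 0.3395]
tool_rot: [-0.512, 0.487, -0.487, 0.514]
ft_force: [0.2, 0.5, 0.4]
grip_width: 0.0602
```

```bash
cat > w.py <<'E'
from h import *
import sys
out=sys.argv[1]; st(); C=cam("wrist"); im=camera("wrist"); cv2.imwrite(f"pics/{out}.png",im)
for t in sys.argv[2:]:
    t,z=t.split(":")
    for d in mark_of("wrist",t)[:4]: print(t,[round(v,1) for v in d["location"]],round(d["conf"],2),atz(C,d["location"],float(z)).round(4))
E
python3 w.py w1 bush_mouth:.181 lever_grip:.21 press:0
```

```text
t 2.6 p [ 0.5415 -0.0124  0.3395] q [-0.23  0.29  1.48  0.    1.36 -0.28] f [0.2 0.5 0.4] w 0.0602 
x [ 0.052 -0.999 -0.002] y [ 0.001  0.002 -1.   ] z [0.999 0.052 0.002]
bush_mouth [281.3, 177.4] 0.61 [ 0.5656 -0.0113  0.181 ]
press [272.6, 151.6] 0.76 [ 0.5654 -0.0125  0.    ]
```

View pics/w1.png

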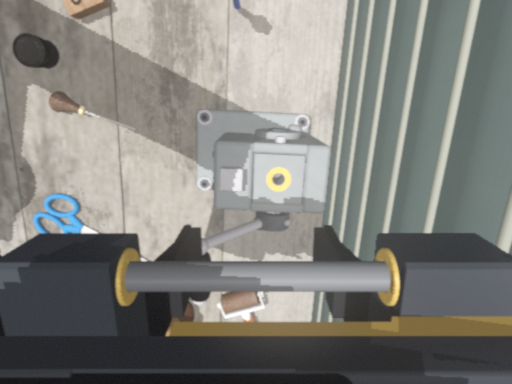

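```bash
cat > y.py <<'E'
from h import *
def yel(n,f,box):
    im=cv2.imread(f)[box[1]:box[3],box[0]:box[2]]; h=cv2.cvtColor(im,cv2.COLOR_BGR2HSV)
    m=cv2.inRange(h,(18,100,120),(40,255,255)); c=max(cv2.findContours(m,0,2)[0],key=cv2.contourArea)
    (x,y),r=cv2.minEnclosingCircle(c); return (x+box[0],y+box[1]),r
E
python3 - <<'E'
from y import *
W,T,S=cam("wrist"),cam("top"),cam("scene")
a=yel("w","pics/w1.png",(250,150,310,210));b=yel("t","pics/top0.png",(290,150,320,182));c=yel("s","pics/scene0.png",(262,150,295,175)); print(a,b,c)
print(atz(W,a[0],.181),atz(T,b[0],.181),atz(S,c[0],.181)); print(tri([ray(W,a[0]),ray(T,b[0]),ray(S,c[0])]))
for p in [(330,150),(345,60),(390,60)]: print(p,atz(W,p,0).round(3))
for z in (0,.1,.2,.3): print("row",z,atz(T,(250,142),z).round(3),atz(T,(250,120),z).round(3))
# press yaw: base corners bolts
print(atz(W,(204,117),.02).round(4),atz(W,(302,121),.02).round(4),atz(W,(204,184),.02).round(4))
rel([.46,.256,.24],3)
E
```

```text
((270.5, 178.0), 2.061652660369873) ((306.5, 165.625), 5.039011001586914) ((277.0, 162.0), 4.123205661773682)
[ 0.55227323 -0.01810564  0.181     ] [ 0.56230684 -0.01318181  0.181     ] [ 0.56660453 -0.01529142  0.181     ]
(array([ 0.55789637, -0.0128584 ,  0.18631886]), [np.float64(7.1), np.float64(3.6), np.float64(4.3)])
(330, 150) [ 0.651 -0.012  0.   ]
(345, 60) [0.658 0.118 0.   ]
(390, 60) [0.723 0.121 0.   ]
row 0 [0.659 0.117 0.   ] [0.722 0.116 0.   ]
row 0.1 [0.637 0.116 0.1  ] [0.693 0.115 0.1  ]
row 0.2 [0.615 0.114 0.2  ] [0.665 0.114 0.2  ]
row 0.3 [0.593 0.113 0.3  ] [0.637 0.112 0.3  ]
[0.4599 0.0298 0.02  ] [0.6013 0.0307 0.02  ] [ 0.46   -0.0698  0.02  ]
shift [-277.    99.4  -66.7] turn [ 0.  -0.4  0. ] |d| 302.0 |t| 0.4
```

>>> drive_tool(
  plan=[
    [-45, 0, -10, 0, 0, 0, 60],
    [-92, 0, -22, 0, 0, 0, 60],
    [-138, 20, -33, 0, 0, 0, 60],
    [-184, 45, -44, 0, 0, 0, 60],
    [-230, 72, -55, 0, 0, 0, 60],
    [-277, 99, -67, 0, 0, 0, 60],
    [-277, 99, -67, 0, 0, 0, 60],
  ],
)

```text
time: 3.5
position: [0.4572, 0.2577, 0.2383]
tool_rot: [0.513, -0.489, 0.487, -0.51]
ft_force: [-0.2, -0.6, -0.5]
grip_width: 0.0602
```

```bash
python3 w.py w2 lock_pin:.006 pin_grip:.099 pin_seat:.082 punch_block:0 punch_cup:.006
```

```text
t 3.5 p [0.4572 0.2577 0.2383] q [0.3  0.38 1.66 0.   1.11 0.25] f [-0.2 -0.6 -0.5] w 0.0602 
x [ 0.047 -0.999  0.   ] y [-0.005 -0.001 -1.   ] z [ 0.999  0.047 -0.005]
lock_pin [340.0, 183.0] 0.98 [0.5596 0.2378 0.006 ]
lock_pin [277.3, 162.2] 0.87 [0.48   0.2602 0.006 ]
lock_pin [343.9, 130.3] 0.8 [0.5567 0.3024 0.006 ]
lock_pin [293.9, 219.1] 0.75 [0.506  0.1873 0.006 ]
pin_grip [371.1, 136.5] 0.86 [0.558  0.3051 0.099 ]
pin_grip [360.7, 208.0] 0.73 [0.5577 0.2361 0.099 ]
pin_grip [296.9, 250.9] 0.63 [0.4995 0.1875 0.099 ]
pin_grip [279.6, 176.9] 0.6 [0.477  0.2632 0.099 ]
pin_seat [298.9, 245.8] 0.85 [0.5037 0.1853 0.082 ]
pin_seat [356.2, 200.4] 0.79 [0.5579 0.2386 0.082 ]
pin_seat [280.4, 179.3] 0.61 [0.4792 0.2569 0.082 ]
pin_seat [365.2, 131.8] 0.6 [0.5576 0.3077 0.082 ]
punch_block [277.7, 122.4] 0.87 [0.4778 0.3074 0.    ]
punch_cup [271.8, 121.5] 0.46 [0.4704 0.3085 0.006 ]
```

View pics/w2.png

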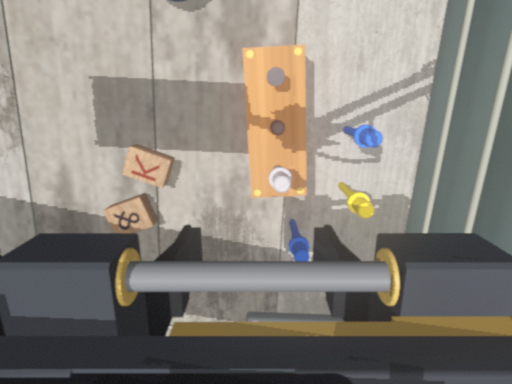

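Run:
```python
from h import *
W,T,S=cam("wrist"),cam("top"),cam("scene")
c=np.array([atz(W,p,.048) for p in [(250,53),(298,51),(257,193),(301,190)]]);print(c.round(4),c.mean(0).round(4))
for wp,tp in [((280,180),(194,207)),((280,184),(194,207.5))]: print(tri([ray(W,wp),ray(T,tp)]), tri([ray(W,wp),ray(T,tp),ray(S,(208,247))]))
im=cv2.imread("pics/w2.png")[150:210,240:320]; a=cv2.resize(im,None,fx=5,fy=5,interpolation=2)
im=cv2.imread("pics/top0.png")[190:230,140:220]; b=cv2.resize(im,None,fx=5,fy=5,interpolation=2)
cv2.imwrite("pics/cc.png",np.vstack([a,b]))
```

```text
[[0.4493 0.3753 0.048 ]
 [0.4977 0.3793 0.048 ]
 [0.4628 0.2285 0.048 ]
 [0.5124 0.2342 0.048 ]] [0.4806 0.3043 0.048 ]
(array([0.47926386, 0.25776405, 0.1040489 ]), [np.float64(3.9), np.float64(3.9)]) (array([0.4796052 , 0.25806579, 0.09893166]), [np.float64(4.1), np.float64(4.0), np.float64(1.0)])
(array([0.4781715 , 0.2561993 , 0.11353076]), [np.float64(4.4), np.float64(4.4)]) (array([0.47902183, 0.25692904, 0.10021751]), [np.float64(5.8), np.float64(4.9), np.float64(2.6)])
```

View pics/cc.png

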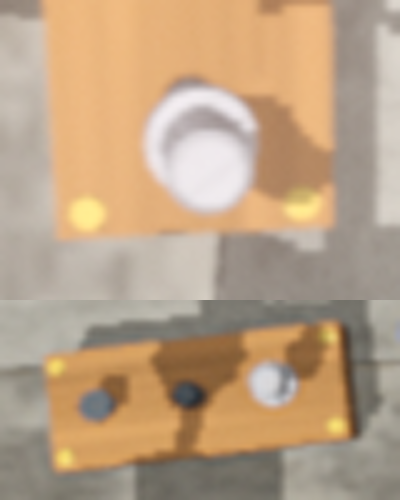

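Run:
```python
from h import *
W,T=cam("wrist"),cam("top")
print(atz(W,(281.4,184),.111),atz(W,(280,178.4),.087))
print(atz(T,(140+272/5,190+83/5),.111),atz(T,(140+270/5,190+84/5),.087))
c=np.array([atz(T,(140+x/5,190+y/5),.048) for x,y in[(56,67),(65,158),(330,32),(337,126)]]);print(c.round(4),c.mean(0))
```

```text
[0.48411205 0.256038   0.111     ] [0.48451415 0.25569863 0.087     ]
[0.47605856 0.25511012 0.111     ] [0.47657023 0.2602504  0.087     ]
[[0.489  0.3805 0.048 ]
 [0.4409 0.3756 0.048 ]
 [0.5051 0.2351 0.048 ]
 [0.4555 0.2317 0.048 ]] [0.47263364 0.30571223 0.048     ]
```

Run:
```python
from h import *
st(); W=cam("wrist"); im=camera("wrist"); cv2.imwrite("pics/w3.png",im); old=cv2.imread("pics/w2.png")
print(cv2.phaseCorrelate(*[cv2.cvtColor(i,cv2.COLOR_BGR2GRAY)[:210].astype(np.float32) for i in (old,im)]))
st(); print(atz(W,(281.4,184),.111)); rel([.481,.2565,.08],5)
```

```text
t 3.8 p [0.4618 0.2553 0.2418] q [ 0.29  0.37  1.65 -0.    1.11  0.25] f [ 0.1  0.5 -0.4] w 0.0601 
x [ 0.044 -0.999 -0.   ] y [ 0.003  0.    -1.   ] z [0.999 0.044 0.003]
((-5.7671517508065335, -2.8684530749539334), 0.6755085325351468)
t 3.85 p [0.4616 0.2553 0.2417] q [ 0.29  0.37  1.66 -0.    1.11  0.25] f [-0.2  0.2  0.3] w 0.0602 
x [ 0.044 -0.999 -0.   ] y [ 0.003  0.    -1.   ] z [0.999 0.044 0.003]
[0.48411205 0.256038   0.111     ]
shift [ -0.3 161.7  19. ] turn [-0.1 -2.5 -0. ] |d| 163.0 |t| 2.5
```

Run:
```python
from h import *
W,T=cam("wrist"),cam("top")
d=np.array([-5.77,-2.87])
g=np.array([281.4,184])+d
print(atz(W,g,.111),atz(W,np.array([280,178.4])+d,.087), tri([ray(W,g),ray(T,(194.4,206.6))]))
c=np.array([atz(W,np.array(p)+d,.048) for p in [(250,53),(298,51),(257,193),(301,190)]]);print(c.round(4),c.mean(0).round(4))
rel([.478,.258,.13],4)
```

```text
[0.47845574 0.25861264 0.111     ] [0.47843648 0.25845264 0.087     ] (array([0.47770881, 0.25659189, 0.10299088]), [np.float64(1.3), np.float64(1.3)])
[[0.4432 0.3778 0.048 ]
 [0.4915 0.3818 0.048 ]
 [0.456  0.2317 0.048 ]
 [0.5055 0.2373 0.048 ]] [0.4741 0.3071 0.048 ]
shift [ -1.9 111.7  16.2] turn [-0.1 -1.5 -0. ] |d| 113.0 |t| 1.5
```

>>> drive_tool(
  plan=[
    [-2, 20, 16, 0, -1.5, 0, 50],
    [-2, 60, 16, 0, -1.5, 0, 50],
    [-2, 95, 16, 0, -1.5, 0, 50],
    [-2, 120, 16, 0, -1.5, 0, 50],
    [-2, 135, 16, 0, -1.5, 0, 50],
    [-2, 135, 16, 0, -1.5, 0, 50],
    [-2, 135, 16, 0, -1.5, 0, 50],
    [-2, 135, 16, 0, -1.5, 0, 50],
  ],
  newtons=25,
)

```text
time: 4.65
position: [0.4774, 0.2594, 0.107]
tool_rot: [-0.517, 0.481, -0.482, 0.519]
ft_force: [-0.4, -0.6, -0.4]
grip_width: 0.0497
```

Run:
```python
from h import *
st(); rel([.478,.258,.0905],4)
```

```text
t 4.65 p [0.4774 0.2594 0.107 ] q [ 0.29  0.58  1.74 -0.    0.81  0.22] f [-0.4 -0.6 -0.4] w 0.0497 
x [ 0.072 -0.997 -0.001] y [ 0.003  0.001 -1.   ] z [0.997 0.072 0.003]
shift [ 1.5 16.5  0.5] turn [-0.2  0.1 -0. ] |d| 17.0 |t| 0.2
```

>>> drive_tool(
  plan=[
    [1, 10, 0, 0, 0, 0, 50],
    [1, 16, 0, 0, 0, 0, 50],
    [1, 16, 0, 0, 0, 0, 50],
    [1, 16, 0, 0, 0, 0, 10],
    [1, 16, 0, 0, 0, 0, 10],
    [1, 16, 0, 0, 0, 0, 10],
    [1, 16, 0, 0, 0, 0, 10],
    [1, 16, 0, 0, 0, 0, 10],
  ],
  newtons=25,
)

```text
time: 5.45
position: [0.4761, 0.2586, 0.0897]
tool_rot: [-0.518, 0.481, -0.482, 0.518]
ft_force: [-0.4, 0.3, -0.4]
grip_width: 0.018
```

Run:
```python
from h import *
st(); rel([.478,.258,.20],4); rel([.46,.21,.30],40)
```

```text
t 5.45 p [0.4761 0.2586 0.0897] q [ 0.29  0.61  1.76 -0.    0.77  0.22] f [-0.4  0.3 -0.4] w 0.018 
x [ 0.073 -0.997 -0.   ] y [ 0.  0. -1.] z [0.997 0.073 0.   ]
shift [   0.7 -110.3    1.8] turn [-0.   0.2 -0. ] |d| 110.0 |t| 0.2
shift [  47.3 -210.3  -19.6] turn [ -0.  -35.8   0. ] |d| 216.0 |t| 35.8
```

>>> drive_tool(
  plan=[
    [0, 0, 0, 0, 0, 0, 10],
    [0, 0, 0, 0, 0, 0, 10],
    [0, -10, 0, 0, 0, 0, 10],
    [0, -25, 0, 0, 0, 0, 10],
    [0, -45, 0, 0, 0, 0, 10],
    [0, -75, 0, 0, 0, 0, 10],
    [0, -120, 0, 0, 0, 0, 10],
    [0, -165, 0, 0, 0, 0, 10],
    [0, -210, 0, 0, 0, 0, 10],
    [0, -210, 0, 0, 0, 0, 10],
  ],
  newtons=25,
)

```text
time: 6.45
position: [0.4792, 0.2598, 0.3071]
tool_rot: [-0.513, 0.479, -0.484, 0.522]
ft_force: [-0.3, -0.0, -1.0]
grip_width: 0.0148
```

Run:
```python
from h import *
st(); rel([.48,0.10,.31],50);rel([.535,-.0135,.31],90)
```

```text
t 6.45 p [0.4792 0.2598 0.3071] q [0.29 0.32 1.53 0.   1.27 0.22] f [-0.3 -0.  -1. ] w 0.0148 
x [ 0.073 -0.997 -0.003] y [ 0.014  0.004 -1.   ] z [0.997 0.073 0.014]
shift [159.4  -3.6 -10.8] turn [ -0.8 -45.8   0.1] |d| 160.0 |t| 45.8
shift [276.6  -3.4  35.8] turn [ -0.8 -85.8   0.4] |d| 279.0 |t| 85.8
```

>>> drive_tool(
  plan=[
    [20, -5, 0, 0, -8, 0, 10],
    [45, -8, 0, 0, -16, 0, 10],
    [70, -10, 0, 0, -24, 0, 10],
    [95, -10, 0, 0, -32, 0, 10],
    [120, -10, 0, 0, -40, 0, 10],
    [145, -10, 0, 0, -48, 0, 10],
    [170, -10, 0, 0, -56, 0, 10],
    [190, -10, 0, 0, -64, 0, 10],
    [210, -10, 0, 0, -72, 0, 10],
    [230, -10, 0, 0, -80, 0, 10],
  ],
)

```text
time: 7.45
position: [0.4914, 0.0285, 0.3089]
tool_rot: [-0.706, 0.035, -0.033, 0.706]
ft_force: [-0.0, 0.4, -1.0]
grip_width: 0.0152
```

Run:
```python
from h import *
st(); rel([.515,-.0135,.32],90)
```

```text
t 7.45 p [0.4914 0.0285 0.3089] q [-0.17  0.25  1.64  0.    1.26 -1.64] f [-0.   0.4 -1. ] w 0.0152 
x [ 0.995 -0.096 -0.003] y [-0.003  0.001 -1.   ] z [0.096 0.995 0.   ]
shift [ 27.5 -11.2 -39.6] turn [-0.  -5.5 -0.2] |d| 49.0 |t| 5.5
```

>>> drive_tool(
  plan=[
    [15, -6, -20, 0, -3, 0, 10],
    [28, -11, -40, 0, -5.5, 0, 10],
    [28, -11, -40, 0, -5.5, 0, 10],
    [28, -11, -40, 0, -5.5, 0, 10],
    [28, -11, -40, 0, -5.5, 0, 10],
    [28, -11, -40, 0, -5.5, 0, 10],
  ],
)

```text
time: 8.05
position: [0.5155, -0.0125, 0.3201]
tool_rot: [-0.707, 0.002, -0.001, 0.707]
ft_force: [-0.3, 0.5, -0.6]
grip_width: 0.0153
```

```bash
python3 w.py w4 bush_mouth:.181 lever_grip:.21 lock_pin:.23 pin_seat:.31 pin_grip:.32
python3 - <<'E'
from h import *
st()
E
```

```text
t 8.05 p [ 0.5155 -0.0125  0.3201] q [-0.24  0.27  1.57  0.    1.3  -1.81] f [-0.3  0.5 -0.6] w 0.0153 
x [ 1.    -0.005 -0.002] y [-0.002  0.001 -1.   ] z [0.005 1.    0.001]
bush_mouth [260.3, 226.3] 0.79 [ 0.5604 -0.0093  0.181 ]
lever_grip [146.0, 162.7] 0.94 [ 0.4908 -0.1062  0.21  ]
lock_pin [388.9, 145.3] 0.91 [0.4745 0.0898 0.23  ]
lock_pin [466.3, 181.6] 0.65 [0.5037 0.1545 0.23  ]
lock_pin [423.0, 180.2] 0.63 [0.5024 0.1198 0.23  ]
lock_pin [259.5, 194.8] 0.58 [ 0.5138 -0.0103  0.23  ]
pin_seat [449.2, 195.7] 0.88 [0.4918 0.0938 0.31  ]
pin_seat [500.2, 190.7] 0.79 [0.4891 0.1214 0.31  ]
pin_seat [258.8, 238.9] 0.62 [ 0.5171 -0.0113  0.31  ]
pin_grip [456.3, 198.2] 0.97 [0.4903 0.0916 0.32  ]
pin_grip [256.0, 253.5] 0.85 [ 0.5213 -0.0129  0.32  ]
pin_grip [417.8, 154.0] 0.76 [0.467  0.0686 0.32  ]
t 8.35 p [ 0.5164 -0.0132  0.3206] q [-0.24  0.27  1.57  0.    1.3  -1.81] f [-0.1  0.4  0.1] w 0.0151 
x [ 1.    -0.006 -0.   ] y [-0.  0. -1.] z [0.006 1.    0.   ]
```

View pics/w4.png

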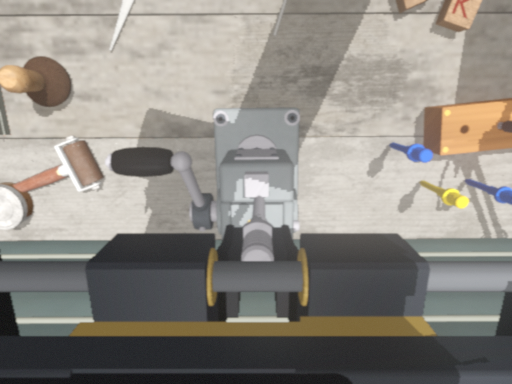

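>>> drive_tool(
  plan=[
    [10, 0, -25, 0, 0, 0, 10],
    [10, 0, -40, 0, 0, 0, 10],
    [10, 0, -40, 0, 0, 0, 10],
    [10, 0, -40, 0, 0, 0, 10],
    [10, 0, -40, 0, 0, 0, 10],
    [10, 0, -40, 0, 0, 0, 10],
    [10, 0, -40, 0, 0, 0, 10],
  ],
)

```text
time: 9.05
position: [0.5261, -0.053, 0.3206]
tool_rot: [-0.707, 0.002, -0.002, 0.707]
ft_force: [-0.6, -0.4, -1.5]
grip_width: 0.0149
```

```bash
python3 w.py w5 bush_mouth:.181 lever_grip:.21 lock_pin:.237;  python3 - <<'E'
from h import *
st(); camera("top"); S=[d["location"] for d in mark_of("top","bush_mouth")][:1]; print(S)
im=cv2.imread("pics/w5.png")[150:290,200:360]; cv2.imwrite("pics/c5.png",cv2.resize(im,None,fx=4,fy=4,interpolation=2))
E
```

```text
t 9.05 p [ 0.5261 -0.053   0.3206] q [-0.31  0.29  1.54  0.    1.31 -1.88] f [-0.6 -0.4 -1.5] w 0.0149 
x [ 1.    -0.005 -0.   ] y [-0.  0. -1.] z [0.005 1.    0.   ]
bush_mouth [299.4, 216.7] 0.75 [ 0.5615 -0.0115  0.181 ]
lever_grip [193.1, 147.4] 0.88 [ 0.4889 -0.1062  0.21  ]
lock_pin [446.6, 175.2] 0.94 [0.5077 0.0936 0.237 ]
lock_pin [262.4, 197.9] 0.74 [ 0.5252 -0.0486  0.237 ]
lock_pin [418.0, 134.7] 0.66 [0.4766 0.0675 0.237 ]
lock_pin [493.2, 169.6] 0.47 [0.5034 0.1287 0.237 ]
t 9.25 p [ 0.5262 -0.0533  0.3206] q [-0.31  0.29  1.54  0.    1.31 -1.88] f [ 0.5 -0.5 -0.7] w 0.0154 
x [ 1.    -0.006  0.   ] y [ 0.  0. -1.] z [0.006 1.    0.   ]
[[307.2, 166.6]]
```

View pics/c5.png

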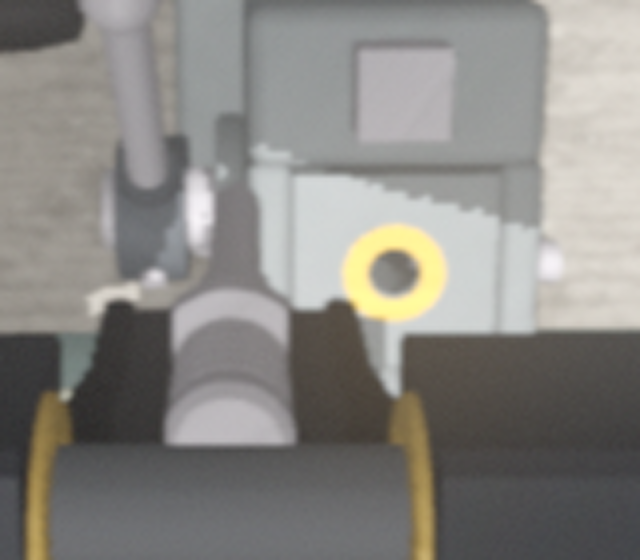

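Run:
```python
from h import *
W=cam("wrist"); T=cam("top")
b=atz(W,(298.75,217.75),.181); print("bush",b.round(4), atz(T,(307.2,166.6),.181).round(4),atz(T,(306.5,165.6),.181).round(4))
for z in (.233,.237,.241): print("tip",z,atz(W,(257.75,181.5),z).round(4))
# upper axis points: collar (231,~320)/4 at z tip+.076 ; 
for p,z in [((231,318),.237+.0785),((231,288),.237+.065),((234,190),.237+.05)]: print(atz(W,(200+p[0]/4,150+p[1]/4),z).round(4))
st()
```

```text
bush [ 0.5628 -0.0126  0.181 ] [ 0.56   -0.0147  0.181 ] [ 0.5624 -0.0132  0.181 ]
tip 0.233 [ 0.5131 -0.0527  0.233 ]
tip 0.237 [ 0.5121 -0.0527  0.237 ]
tip 0.241 [ 0.5111 -0.0527  0.241 ]
[ 0.52   -0.0528  0.3155]
[ 0.5207 -0.0528  0.302 ]
[ 0.5101 -0.0523  0.287 ]
t 9.35 p [ 0.5263 -0.0534  0.3206] q [-0.31  0.29  1.54  0.    1.31 -1.88] f [-0.7  0.1 -1.2] w 0.0152 
x [ 1.    -0.006  0.   ] y [ 0.  0. -1.] z [0.006 1.    0.   ]
```

Run:
```python
from h import *
W=cam("wrist"); print(W[0]); T=np.array([.5263,-.0534,.3206])
for x0,tilt in [(.5263,0),(.5203,0),(.5203,6),(.5263,6),(.5263,-6)]:
    out=[]
    for h,r in [(0,2.5),(8,4.5),(50,4.5),(54,5.75),(76,5.75),(76,11),(81,11),(81,8),(105,8)]:
        zz=.3206-.0837+h/1000; xx=x0-np.tan(np.radians(tilt))*(93-h)/1000
        c=np.array(proj(W,[xx,-.0528,zz]));e=proj(W,[xx,-.0528+r/1000,zz]); f=proj(W,[xx-r/1000,-.0528,zz])
        out.append((h,r,"crop",round(4*(c[1]-150)),"near",round(4*(f[1]-150)),"halfw",round(4*(e[0]-c[0]))))
    print(x0,tilt,*out,sep="\n ")
```

```text
(326.91724259270126, 326.91724259270126, 257.0932295725157, 192.49892809778743)
0.5263
 0
 (0, 2.5, 'crop', 196, 'near', 184, 'halfw', 13)
 (8, 4.5, 'crop', 208, 'near', 186, 'halfw', 24)
 (50, 4.5, 'crop', 287, 'near', 260, 'halfw', 28)
 (54, 5.75, 'crop', 296, 'near', 261, 'halfw', 37)
 (76, 5.75, 'crop', 353, 'near', 315, 'halfw', 41)
 (76, 11, 'crop', 353, 'near', 279, 'halfw', 78)
 (81, 11, 'crop', 367, 'near', 292, 'halfw', 80)
 (81, 8, 'crop', 367, 'near', 313, 'halfw', 58)
 (105, 8, 'crop', 451, 'near', 390, 'halfw', 67)
0.5203
 0
 (0, 2.5, 'crop', 167, 'near', 154, 'halfw', 13)
 (8, 4.5, 'crop', 178, 'near', 155, 'halfw', 24)
 (50, 4.5, 'crop', 251, 'near', 224, 'halfw', 28)
 (54, 5.75, 'crop', 260, 'near', 225, 'halfw', 37)
 (76, 5.75, 'crop', 313, 'near', 274, 'halfw', 41)
 (76, 11, 'crop', 313, 'near', 238, 'halfw', 79)
 (81, 11, 'crop', 327, 'near', 250, 'halfw', 81)
 (81, 8, 'crop', 327, 'near', 272, 'halfw', 59)
 (105, 8, 'crop', 405, 'near', 343, 'halfw', 68)
0.5203
 6
 (0, 2.5, 'crop', 118, 'near', 105, 'halfw', 13)
 (8, 4.5, 'crop', 132, 'near', 109, 'halfw', 24)
 (
[... 555 characters left out ...]
(76, 5.75, 'crop', 341, 'near', 303, 'halfw', 41)
 (76, 11, 'crop', 341, 'near', 267, 'halfw', 78)
 (81, 11, 'crop', 359, 'near', 284, 'halfw', 80)
 (81, 8, 'crop', 359, 'near', 304, 'halfw', 58)
 (105, 8, 'crop', 460, 'near', 399, 'halfw', 67)
0.5263
 -6
 (0, 2.5, 'crop', 243, 'near', 231, 'halfw', 13)
 (8, 4.5, 'crop', 252, 'near', 230, 'halfw', 23)
 (50, 4.5, 'crop', 313, 'near', 287, 'halfw', 28)
 (54, 5.75, 'crop', 320, 'near', 286, 'halfw', 36)
 (76, 5.75, 'crop', 364, 'near', 326, 'halfw', 41)
 (76, 11, 'crop', 364, 'near', 291, 'halfw', 78)
 (81, 11, 'crop', 376, 'near', 301, 'halfw', 80)
 (81, 8, 'crop', 376, 'near', 322, 'halfw', 58)
 (105, 8, 'crop', 441, 'near', 380, 'halfw', 67)
```

Run:
```python
from h import *
rel([.5625,-.0145,.274],90)
```

```text
shift [36.  46.6 39.1] turn [-0.  -0.3  0. ] |d| 71.0 |t| 0.3
```

>>> drive_tool(
  plan=[
    [15, 0, 18, 0, 0, 0, 10],
    [30, 0, 34, 0, 0, 0, 10],
    [36, 10, 39, 0, 0, 0, 10],
    [36, 30, 39, 0, 0, 0, 10],
    [36, 42, 39, 0, 0, 0, 10],
    [36, 46, 39, 0, 0, 0, 10],
    [36, 46, 39, 0, 0, 0, 10],
    [36, 46, 39, 0, 0, 0, 10],
    [36, 46, 39, 0, 0, 0, 10],
  ],
)

```text
time: 10.25
position: [0.563, -0.0151, 0.2754]
tool_rot: [0.707, -0.002, 0.003, -0.707]
ft_force: [-0.2, 0.5, -0.9]
grip_width: 0.0156
```

```bash
python3 w.py w6 bush_mouth:.181 lock_pin:.19;  python3 - <<'E'
from h import *
st(); o=cv2.imread("pics/w6.png")[150:250,200:320]; a=cv2.resize(o,None,fx=4,fy=4,interpolation=2)
im=camera("scene"); cv2.imwrite("pics/s6.png",im); b=cv2.resize(im[100:200,220:340],None,fx=4,fy=4,interpolation=2); cv2.imwrite("pics/c6.png",np.hstack([a[:,:400],b[:,:400]]))
E
```

```text
t 10.25 p [ 0.563  -0.0151  0.2754] q [-0.23  0.38  1.53 -0.    1.23 -1.79] f [-0.2  0.5 -0.9] w 0.0156 
x [ 1.    -0.006  0.002] y [ 0.002 -0.    -1.   ] z [ 0.006  1.    -0.   ]
bush_mouth [260.5, 193.7] 0.82 [ 0.5619 -0.0122  0.181 ]
lock_pin [410.9, 111.0] 0.64 [0.4966 0.0988 0.19  ]
lock_pin [443.1, 155.2] 0.62 [0.5296 0.1274 0.19  ]
lock_pin [258.4, 198.9] 0.6 [ 0.5636 -0.014   0.19  ]
lock_pin [492.3, 151.6] 0.55 [0.527  0.1644 0.19  ]
t 10.4 p [ 0.5628 -0.0149  0.2752] q [-0.22  0.38  1.53 -0.    1.23 -1.79] f [-0.5  0.7 -0.7] w 0.0154 
x [ 1.    -0.006  0.001] y [ 0.001 -0.    -1.   ] z [ 0.006  1.    -0.   ]
```

View pics/c6.png

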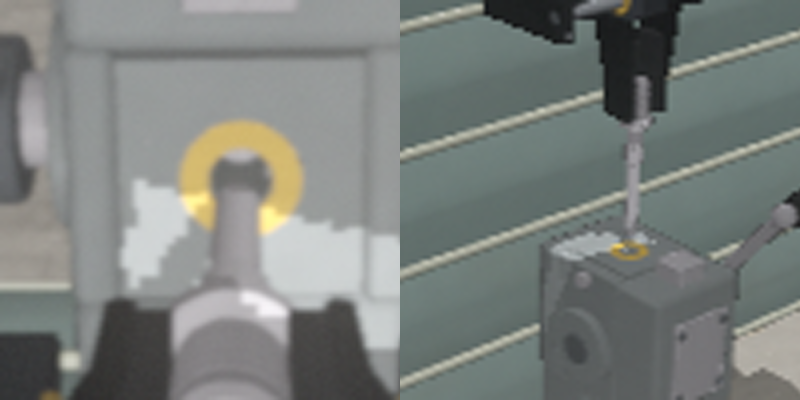

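>>> drive_tool(
  plan=[
    [-1, 5, 0, 0, 0, 0, 10],
    [-1, 10, 0, 0, 0, 0, 10],
    [-1, 15, 0, 0, 0, 0, 10],
    [-1, 19, 0, 0, 0, 0, 10],
    [-1, 22, 0, 0, 0, 0, 10],
    [-1, 25, 0, 0, 0, 0, 10],
    [-1, 25, 0, 0, 0, 0, 10],
  ],
)

```text
time: 11.15
position: [0.5614, -0.0147, 0.2491]
tool_rot: [-0.707, 0.002, -0.002, 0.707]
ft_force: [0.5, 0.4, -1.0]
grip_width: 0.0151
```

Run:
```python
from h import *
for i in range(3): camera("wrist"); print(np.round(get_obs()["ft_force"],1),np.round(get_obs()["moment"],2))
st()
```

```text
[ 0.1 -0.5 -1.5] [ 0.21 -0.26 -0.01]
[ 0.6  1.4 -1.3] [ 0.16 -0.19 -0.01]
[ 0.5  0.7 -0.1] [ 0.1  -0.17 -0.02]
t 11.3 p [ 0.5616 -0.0148  0.2496] q [-0.23  0.41  1.56  0.    1.17 -1.79] f [ 0.5  0.7 -0.1] w 0.0152 
x [ 1.    -0.006  0.   ] y [ 0. -0. -1.] z [ 0.006  1.    -0.   ]
```

>>> drive_tool(
  plan=[
    [0, 4, 0, 0, 0, 0, 10],
    [0, 8, 0, 0, 0, 0, 10],
    [0, 12, 0, 0, 0, 0, 10],
    [0, 16, 0, 0, 0, 0, 10],
    [0, 20, 0, 0, 0, 0, 10],
    [0, 20, 0, 0, 0, 0, 10],
    [0, 20, 0, 0, 0, 0, 10],
  ],
)

```text
time: 12.0
position: [0.5615, -0.0147, 0.2293]
tool_rot: [-0.707, 0.002, -0.002, 0.707]
ft_force: [0.7, 0.4, -0.4]
grip_width: 0.0149
```

Run:
```python
from h import *
for i in range(3): camera("wrist"); print(np.round(get_obs()["ft_force"],1),np.round(get_obs()["moment"],2))
st(); im=camera("scene"); cv2.imwrite("pics/s7.png",im)
```

```text
[-0.6  0.8 -0.1] [ 0.21 -0.22 -0.  ]
[ 1.3 -0.  -1. ] [ 0.24 -0.24 -0.03]
[ 0.8 -0.3 -1.2] [ 0.27 -0.21  0.01]
t 12.15 p [ 0.5615 -0.0148  0.2296] q [-0.23  0.43  1.59 -0.    1.12 -1.79] f [ 0.8 -0.3 -1.2] w 0.0153 
x [ 1.    -0.006  0.   ] y [ 0. -0. -1.] z [ 0.006  1.    -0.   ]
```

>>> drive_tool(
  plan=[
    [0, 2, 0, 0, 0, 0, 10],
    [0, 2, 0, 0, 0, 0, 24],
    [0, 2, 0, 0, 0, 0, 50],
    [0, 2, 0, 0, 0, 0, 50],
    [0, 2, 0, 0, 0, 0, 50],
    [0, -5, 0, 0, 0, 0, 50],
    [0, -35, 0, 0, 0, 0, 50],
    [0, -75, 0, 0, 0, 0, 50],
    [0, -75, 0, 0, 0, 0, 50],
  ],
)

```text
time: 13.1
position: [0.5651, -0.0155, 0.3108]
tool_rot: [0.708, 0.002, 0.006, -0.706]
ft_force: [1.1, -0.0, -0.6]
grip_width: 0.0496
```

```bash
python3 w.py w8 bush_mouth:.181 pin_grip:.236 pin_seat:.219 lever_grip:.21;  python3 - <<'E'
from h import *
im=camera("scene"); cv2.imwrite("pics/s8.png",im); t=camera("top"); cv2.imwrite("pics/t8.png",t)
cv2.imwrite("pics/c8.png",np.hstack([cv2.resize(im[100:230,220:350],None,fx=3,fy=3,interpolation=2),cv2.resize(cv2.imread("pics/w8.png")[100:280,150:330],(390,390),interpolation=2)]))
rel([.44,-.106,.3],90); st()
E
```

```text
t 13.1 p [ 0.5651 -0.0155  0.3108] q [-0.23  0.35  1.48 -0.    1.3  -1.79] f [ 1.1 -0.  -0.6] w 0.0496 
x [ 1.    -0.006  0.013] y [ 0.012 -0.003 -1.   ] z [ 0.006  1.    -0.003]
bush_mouth [260.9, 179.1] 0.84 [ 0.5617 -0.0122  0.181 ]
pin_grip [471.7, 160.3] 0.77 [0.5344 0.1418 0.236 ]
pin_grip [436.1, 108.5] 0.66 [0.4975 0.1103 0.236 ]
pin_grip [260.8, 195.7] 0.57 [ 0.5608 -0.0127  0.236 ]
pin_seat [428.8, 107.6] 0.79 [0.4974 0.1136 0.219 ]
pin_seat [463.3, 155.2] 0.74 [0.5337 0.1457 0.219 ]
pin_seat [260.9, 191.9] 0.72 [ 0.5628 -0.0125  0.219 ]
lever_grip [136.2, 99.1] 0.78 [ 0.4901 -0.1088  0.21  ]
lever_grip [258.7, 171.8] 0.25 [ 0.5482 -0.0142  0.21  ]
shift [-120.1    3.5  -92.1] turn [-0.  -0.3 -0.2] |d| 151.0 |t| 0.4
t 13.45 p [ 0.5607 -0.0146  0.3032] q [-0.23  0.36  1.49  0.    1.3  -1.79] f [ 0.6  0.4 -0.8] w 0.0502 
x [ 1.    -0.006 -0.003] y [-0.003  0.001 -1.   ] z [0.006 1.    0.001]
```

View pics/c8.png

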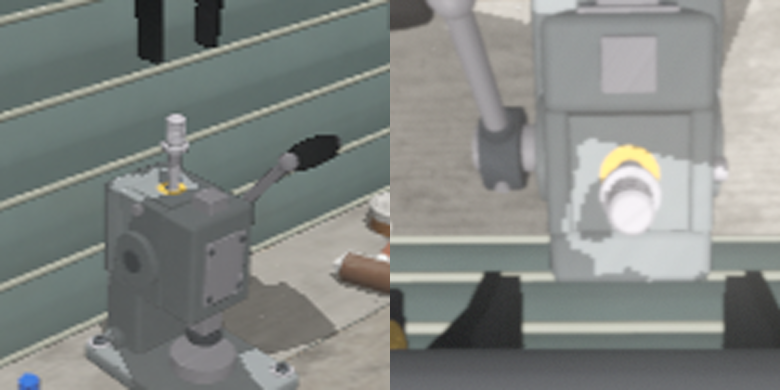

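>>> drive_tool(
  plan=[
    [-40, -5, 0, 0, 0, 0, 0],
    [-80, -5, -20, 0, 0, 0, 0],
    [-115, -5, -50, 0, 0, 0, 0],
    [-130, 10, -92, 0, 0, 0, 0],
    [-130, 50, -92, 0, 0, 0, 0],
    [-130, 90, -92, 0, 0, 0, 0],
    [-130, 104, -92, 0, 0, 0, 0],
    [-130, 104, -92, 0, 0, 0, 0],
    [-130, 104, -92, 0, 0, 0, 0],
    [-130, 104, -92, 0, 0, 0, 0],
  ],
)

```text
time: 14.45
position: [0.4319, -0.1063, 0.2014]
tool_rot: [0.707, -0.001, 0.003, -0.707]
ft_force: [0.4, -0.3, -0.2]
grip_width: 0.0008
```

```bash
python3 w.py w9 lever_grip:.213 pin_seat:.219 bush_mouth:.181;  python3 - <<'E'
from h import *
for th in (40,30,20,10,0):
    a=np.radians(th); rel([.5615-.115*np.sin(a)-.022,-.107,.125+.115*np.cos(a)-.015],90)
st()
E
```

```text
t 14.45 p [ 0.4319 -0.1063  0.2014] q [-0.49  0.32  1.89 -0.    0.93 -2.06] f [ 0.4 -0.3 -0.2] w 0.0008 
x [ 1.    -0.006  0.002] y [ 0.002 -0.001 -1.   ] z [ 0.006  1.    -0.001]
shift [34.   3.4 -0.7] turn [ 0.1 -0.3  0.1] |d| 34.0 |t| 0.3
shift [50.5 -8.1 -0.6] turn [ 0.1 -0.3  0.1] |d| 51.0 |t| 0.3
shift [ 68.7 -16.5  -0.5] turn [ 0.1 -0.3  0.1] |d| 71.0 |t| 0.3
shift [ 88.  -21.7  -0.4] turn [ 0.1 -0.3  0.1] |d| 91.0 |t| 0.3
shift [108.  -23.4  -0.3] turn [ 0.1 -0.3  0.1] |d| 111.0 |t| 0.3
t 14.65 p [ 0.4315 -0.1061  0.2014] q [-0.49  0.32  1.89  0.    0.93 -2.06] f [-1.5  0.  -0.9] w 0.0008 
x [ 1.    -0.006  0.002] y [ 0.002 -0.001 -1.   ] z [ 0.006  1.    -0.001]
```

View pics/w9.png

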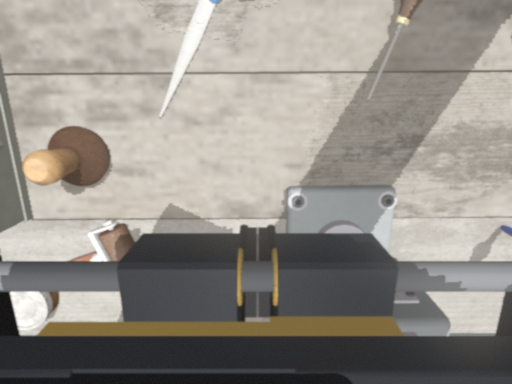

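>>> drive_tool(
  plan=[
    [15, 3, 0, 0, 0, 0, 0],
    [27, 3, 0, 0, 0, 0, 0],
    [32, 3, 0, 0, 0, 0, 0],
    [34, 3, 0, 0, 0, 0, 0],
    [36.5, 1.5, 0, 0, 0, 0, 0],
    [39, 0, 0, 0, 0, 0, 0],
    [41, -2, 0, 0, 0, 0, 0],
    [43.5, -4, 0, 0, 0, 0, 0],
    [46, -5.5, 0, 0, 0, 0, 0],
    [48.5, -7, 0, 0, 0, 0, 0],
  ],
)

```text
time: 15.65
position: [0.4794, -0.106, 0.2077]
tool_rot: [-0.707, 0.002, -0.002, 0.707]
ft_force: [-4.8, 0.1, -0.9]
grip_width: 0.0006
```

```bash
cat > l.py <<'E'
from h import *
camera("scene"); S=cam("scene"); T=cam("top")
for i in range(1):
    o=get_obs(); print("f",np.round(o["ft_force"],1))
for t in ("lever_grip","pin_seat","pin_grip"): print(t,[(np.round(d["location"],1).tolist(),round(d["conf"],2)) for d in mark_of("scene",t)[:6] if 240<d["location"][0]<360 and d["location"][1]<190])
print("pred seat up/drop15/home",[np.round(proj(S,[.562,-.0135,z]),1) for z in (.219,.196,.181)])
print("pred grip",[(th,np.round(proj(S,[.5615-.115*np.sin(np.radians(th)),-.107,.125+.115*np.cos(np.radians(th))]),0).tolist()) for th in (40,30,20,10,0)])
o=get_obs(); x,z=o["position"][0]+.022-.5615,o["position"][2]+.015-.125; print("theta",np.degrees(np.arctan2(-x,z)),"r",np.hypot(x,z)); st()
th0=np.degrees(np.arctan2(-x,z))
for d in range(0,12,1):
    a=np.radians(th0-1.4*d); r=R.from_quat(o["tool_rot"]); print((r.inv().apply(np.array([.5615-.115*np.sin(a)-.022,-.107,.125+.115*np.cos(a)-.015])-o["position"])*1000).round(1).tolist())
E
python3 l.py
```

```text
f [-2.3  0.9  0.1]
lever_grip [([322.3, 146.1], 0.52)]
pin_seat [([279.7, 151.1], 0.47)]
pin_grip [([279.5, 144.6], 0.67)]
pred seat up/drop15/home [array([278. , 149.3]), array([277.8, 157.6]), array([277.7, 162.8])]
pred grip [(40, [325.0, 151.0]), (30, [321.0, 145.0]), (20, [316.0, 140.0]), (10, [310.0, 135.0]), (0, [305.0, 133.0])]
theta 31.26910108835396 r 0.11434844802555748
t 15.85 p [ 0.4801 -0.1061  0.2077] q [-0.45  0.37  1.78  0.    0.99 -2.01] f [-2.4  0.6  0.4] w 0.0006 
x [ 1.    -0.006  0.002] y [ 0.002  0.    -1.   ] z [0.006 1.    0.   ]
[-0.3, -0.6, -0.9]
[2.1, -2.0, -0.9]
[4.5, -3.3, -0.9]
[7.0, -4.7, -0.9]
[9.6, -5.9, -0.8]
[12.1, -7.1, -0.8]
[14.7, -8.2, -0.8]
[17.3, -9.3, -0.8]
[19.9, -10.2, -0.8]
[22.6, -11.2, -0.8]
[25.2, -12.0, -0.8]
[27.9, -12.8, -0.7]
```

>>> drive_tool(
  plan=[
    [2, -2, 0, 0, 0, 0, 0],
    [4.5, -3.5, 0, 0, 0, 0, 0],
    [7, -4.5, 0, 0, 0, 0, 0],
    [9.5, -6, 0, 0, 0, 0, 0],
    [12, -7, 0, 0, 0, 0, 0],
  ],
)

```text
time: 16.35
position: [0.4916, -0.1061, 0.2146]
tool_rot: [-0.707, 0.002, -0.002, 0.707]
ft_force: [-3.0, 1.6, 0.2]
grip_width: 0.0
```

```bash
python3 l.py
```

```text
f [-2.1  2.  -1. ]
lever_grip [([319.3, 141.4], 0.6)]
pin_seat [([279.4, 146.8], 0.49)]
pin_grip [([280.6, 143.4], 0.45)]
pred seat up/drop15/home [array([278. , 149.3]), array([277.8, 157.6]), array([277.7, 162.8])]
pred grip [(40, [325.0, 151.0]), (30, [321.0, 145.0]), (20, [316.0, 140.0]), (10, [310.0, 135.0]), (0, [305.0, 133.0])]
theta 24.269141746639388 r 0.11490197649672032
t 16.55 p [ 0.4923 -0.1065  0.2147] q [-0.44  0.38  1.74  0.    1.02 -2.  ] f [-1.8  1.2 -0.3] w 0.0008 
x [ 1.    -0.006  0.002] y [ 0.002 -0.    -1.   ] z [ 0.006  1.    -0.   ]
[-0.0, -0.1, -0.5]
[2.5, -1.2, -0.5]
[5.1, -2.3, -0.4]
[7.8, -3.3, -0.4]
[10.4, -4.2, -0.4]
[13.1, -5.0, -0.4]
[15.8, -5.8, -0.4]
[18.5, -6.6, -0.4]
[21.2, -7.2, -0.3]
[24.0, -7.8, -0.3]
[26.7, -8.4, -0.3]
[29.5, -8.8, -0.3]
```

>>> drive_tool(
  plan=[
    [2.5, -1.2, 0, 0, 0, 0, 0],
    [5, -2.3, 0, 0, 0, 0, 0],
    [7.5, -3.3, 0, 0, 0, 0, 0],
    [10, -4, 0, 0, 0, 0, 0],
  ],
)

```text
time: 16.95
position: [0.5017, -0.1065, 0.2187]
tool_rot: [0.707, -0.002, 0.002, -0.707]
ft_force: [-3.4, 0.7, -0.3]
grip_width: 0.0003
```

```bash
python3 l.py
```

```text
f [-1.8  1.  -0.3]
lever_grip [([315.4, 142.8], 0.7)]
pin_seat [([279.7, 149.7], 0.72), ([278.0, 162.9], 0.43), ([314.7, 142.5], 0.16)]
pin_grip [([279.3, 142.3], 0.57)]
pred seat up/drop15/home [array([278. , 149.3]), array([277.8, 157.6]), array([277.7, 162.8])]
pred grip [(40, [325.0, 151.0]), (30, [321.0, 145.0]), (20, [316.0, 140.0]), (10, [310.0, 135.0]), (0, [305.0, 133.0])]
theta 18.90335452373147 r 0.11493711590113134
t 17.15 p [ 0.5023 -0.1065  0.2187] q [-0.43  0.38  1.71  0.    1.04 -1.99] f [-1.   0.3  0.2] w 0.0002 
x [ 1.    -0.006  0.002] y [ 0.002 -0.    -1.   ] z [ 0.006  1.    -0.   ]
[-0.0, -0.1, -0.5]
[2.7, -0.9, -0.4]
[5.3, -1.7, -0.4]
[8.1, -2.5, -0.4]
[10.8, -3.2, -0.4]
[13.5, -3.8, -0.4]
[16.3, -4.3, -0.4]
[19.1, -4.8, -0.3]
[21.8, -5.2, -0.3]
[24.6, -5.5, -0.3]
[27.4, -5.8, -0.3]
[30.2, -6.0, -0.3]
```

>>> drive_tool(
  plan=[
    [2.5, -0.9, 0, 0, 0, 0, 0],
    [5, -1.7, 0, 0, 0, 0, 0],
    [7.5, -2.4, 0, 0, 0, 0, 0],
    [10, -3, 0, 0, 0, 0, 0],
  ],
)

```text
time: 17.55
position: [0.5117, -0.1065, 0.2216]
tool_rot: [-0.707, 0.002, -0.002, 0.707]
ft_force: [-3.0, 0.2, 0.3]
grip_width: 0.0005
```

```bash
python3 l.py
```

```text
f [-2.4  1.8  0.1]
lever_grip [([314.6, 134.1], 0.77)]
pin_seat [([276.4, 155.2], 0.41), ([278.3, 150.0], 0.24)]
pin_grip [([277.8, 150.2], 0.41)]
pred seat up/drop15/home [array([278. , 149.3]), array([277.8, 157.6]), array([277.7, 162.8])]
pred grip [(40, [325.0, 151.0]), (30, [321.0, 145.0]), (20, [316.0, 140.0]), (10, [310.0, 135.0]), (0, [305.0, 133.0])]
theta 13.707260501805612 r 0.11501735361265902
t 17.75 p [ 0.5122 -0.1065  0.2217] q [-0.42  0.39  1.69  0.    1.06 -1.98] f [-1.2 -0.1 -0.5] w 0.0004 
x [ 1.    -0.006  0.002] y [ 0.002 -0.    -1.   ] z [ 0.006  1.    -0.   ]
[0.0, 0.0, -0.5]
[2.7, -0.6, -0.5]
[5.5, -1.2, -0.4]
[8.3, -1.7, -0.4]
[11.0, -2.1, -0.4]
[13.8, -2.4, -0.4]
[16.6, -2.7, -0.4]
[19.4, -3.0, -0.4]
[22.2, -3.1, -0.3]
[25.0, -3.2, -0.3]
[27.9, -3.2, -0.3]
[30.7, -3.2, -0.3]
```

```bash
cat > d.py <<'E'
from h import *
a=cv2.imread("pics/s8.png"); b=camera("scene"); cv2.imwrite("pics/s_now.png",b)
for n,i in (("before",a),("now",b)): print(n,[int(v) for v in i[130:168,277:281].mean((1,2))])
st()
E
python3 d.py
```

```text
before [118, 117, 116, 115, 113, 110, 106, 104, 184, 203, 201, 142, 156, 153, 167, 159, 166, 166, 148, 188, 148, 131, 113, 112, 112, 121, 138, 146, 151, 142, 145, 163, 159, 150, 120, 109, 109, 107]
now [115, 115, 114, 112, 111, 108, 105, 102, 102, 101, 101, 100, 100, 100, 100, 101, 136, 128, 115, 111, 105, 104, 110, 108, 106, 114, 121, 126, 121, 116, 112, 117, 117, 118, 117, 106, 106, 104]
t 17.8 p [ 0.5122 -0.1066  0.2217] q [-0.42  0.39  1.69  0.    1.06 -1.98] f [-1.6  1.1 -0.5] w 0.0003 
x [ 1.    -0.006  0.002] y [ 0.002 -0.    -1.   ] z [ 0.006  1.    -0.   ]
```

>>> drive_tool(
  plan=[
    [-15, 0, 0, 0, 0, 0, 0],
    [-40, 0, 0, 0, 0, 0, 0],
    [-45, -30, 0, 0, 0, 0, 0],
    [-45, -75, 0, 0, 0, 0, 0],
    [-30, -90, 30, 0, 0, 0, 0],
    [0, -90, 65, 0, 0, 0, 0],
    [35, -80, 93, 0, 0, 0, 0],
    [50, -50, 93, 0, 0, 0, 0],
    [50, -50, 93, 0, 0, 0, 0],
    [50, -50, 93, 0, 0, 0, 0],
  ],
)

```text
time: 18.8
position: [0.562, -0.0138, 0.2711]
tool_rot: [-0.707, 0.002, -0.002, 0.707]
ft_force: [-0.3, -0.9, -0.3]
grip_width: 0.0008
```

```bash
python3 d.py
python3 - <<'E'
from h import *
rel([.562,-.014,.23],90)
for t in ("lever_grip","pin_seat","pin_grip"): print(t,[(np.round(d["location"],1).tolist(),round(d["conf"],2)) for d in mark_of("scene",t)[:6] if 240<d["location"][0]<360 and d["location"][1]<190])
E
```

```text
before [118, 117, 116, 115, 113, 110, 106, 104, 184, 203, 201, 142, 156, 153, 167, 159, 166, 166, 148, 188, 148, 131, 113, 112, 112, 121, 138, 146, 151, 142, 145, 163, 159, 150, 120, 109, 109, 107]
now [39, 82, 116, 115, 113, 111, 107, 105, 104, 104, 103, 103, 103, 103, 103, 104, 139, 171, 175, 165, 131, 139, 134, 112, 110, 122, 125, 129, 124, 132, 134, 120, 120, 121, 120, 109, 109, 107]
t 18.85 p [ 0.5621 -0.0142  0.2721] q [-0.22  0.39  1.53 -0.    1.22 -1.79] f [ 0.8 -0.3 -0.4] w 0.0003 
x [ 1.    -0.006  0.001] y [ 0.001 -0.    -1.   ] z [ 0.006  1.    -0.   ]
shift [-0.1 42.1  0.2] turn [ 0.  -0.4  0. ] |d| 42.0 |t| 0.4
lever_grip [([312.5, 138.3], 0.51)]
pin_seat [([277.6, 157.0], 0.49)]
pin_grip [([279.7, 179.9], 0.64), ([277.9, 152.1], 0.57)]
```

Dropped (top at row 146, collar about 16 mm above the bush). Now push from above.

>>> drive_tool(
  plan=[
    [0, 25, 0, 0, 0, 0, 0],
    [0, 42, 0, 0, 0, 0, 0],
    [0, 46, 0, 0, 0, 0, 0],
    [0, 49, 0, 0, 0, 0, 0],
    [0, 52, 0, 0, 0, 0, 0],
    [0, 52, 0, 0, 0, 0, 0],
  ],
)

```text
time: 19.6
position: [0.5625, -0.014, 0.2203]
tool_rot: [0.707, -0.002, 0.003, -0.707]
ft_force: [-0.8, -0.0, -0.2]
grip_width: 0.0002
```

>>> drive_tool(
  plan=[
    [0, 2, 0, 0, 0, 0, 0],
    [0, 4, 0, 0, 0, 0, 0],
    [0, 6, 0, 0, 0, 0, 0],
    [0, 6, 0, 0, 0, 0, 0],
  ],
)

```text
time: 20.0
position: [0.5618, -0.0137, 0.2133]
tool_rot: [-0.707, 0.002, -0.002, 0.707]
ft_force: [-0.3, -0.0, -0.2]
grip_width: 0.0004
```

```bash
python3 d.py
python3 - <<'E'
from h import *
im=cv2.imread("pics/s_now.png"); t=camera("top"); w=camera("wrist")
cv2.imwrite("pics/c10.png",np.hstack([cv2.resize(im[110:210,230:330],(400,400),interpolation=2),cv2.resize(w[110:290,160:340],(400,400),interpolation=2)]))
E
```

```text
before [118, 117, 116, 115, 113, 110, 106, 104, 184, 203, 201, 142, 156, 153, 167, 159, 166, 166, 148, 188, 148, 131, 113, 112, 112, 121, 138, 146, 151, 142, 145, 163, 159, 150, 120, 109, 109, 107]
now [41, 33, 33, 37, 37, 36, 36, 37, 37, 38, 38, 38, 39, 38, 39, 39, 39, 40, 39, 40, 40, 41, 40, 96, 121, 121, 120, 121, 122, 122, 120, 123, 129, 122, 120, 109, 109, 106]
t 20.05 p [ 0.5616 -0.0135  0.2131] q [-0.22  0.45  1.6   0.    1.09 -1.79] f [ 0.4  0.2 -0. ] w 0.0001 
x [ 1.    -0.006 -0.001] y [-0.001  0.001 -1.   ] z [0.006 1.    0.001]
```

View pics/c10.png

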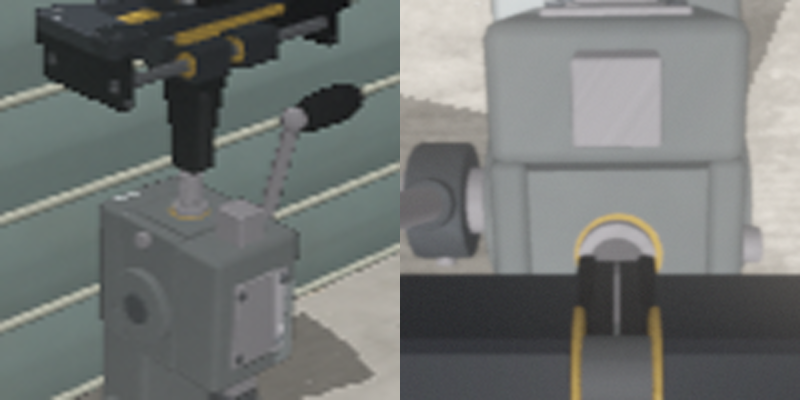

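>>> drive_tool(
  plan=[
    [0, 1, 0, 0, 0, 0, 0],
    [0, 2, 0, 0, 0, 0, 0],
  ],
)

```text
time: 20.35
position: [0.5618, -0.0136, 0.2113]
tool_rot: [-0.707, 0.002, -0.002, 0.707]
ft_force: [0.1, -0.4, 0.2]
grip_width: 0.0005
```

>>> drive_tool(
  plan=[
    [0, 1, 0, 0, 0, 0, 0],
    [0, 2, 0, 0, 0, 0, 0],
  ],
)

```text
time: 20.55
position: [0.5621, -0.0137, 0.2104]
tool_rot: [0.707, -0.002, 0.002, -0.707]
ft_force: [-3.3, -0.6, 10.0]
grip_width: 0.0006
```

>>> drive_tool(
  plan=[
    [0, 1, 0, 0, 0, 0, 0],
    [0, 1, 0, 0, 0, 0, 0],
  ],
)

```text
time: 20.75
position: [0.5621, -0.0137, 0.2104]
tool_rot: [0.707, -0.002, 0.002, -0.707]
ft_force: [-2.3, 1.4, 9.4]
grip_width: 0.0004
```

```bash
python3 d.py
```

```text
before [118, 117, 116, 115, 113, 110, 106, 104, 184, 203, 201, 142, 156, 153, 167, 159, 166, 166, 148, 188, 148, 131, 113, 112, 112, 121, 138, 146, 151, 142, 145, 163, 159, 150, 120, 109, 109, 107]
now [49, 42, 35, 33, 37, 36, 36, 37, 37, 37, 37, 38, 38, 39, 40, 40, 39, 40, 40, 40, 40, 41, 41, 41, 88, 120, 119, 121, 125, 125, 122, 123, 129, 121, 121, 109, 109, 107]
t 20.8 p [ 0.5621 -0.0137  0.2104] q [-0.22  0.46  1.61 -0.    1.08 -1.79] f [-2.7  0.9 10.6] w 0.0005 
x [ 1.    -0.006  0.001] y [ 0.001 -0.    -1.   ] z [ 0.006  1.    -0.   ]
```

>>> drive_tool(
  plan=[
    [0, 1, 0, 0, 0, 0, 0],
    [0, 2, 0, 0, 0, 0, 0],
    [0, 3, 0, 0, 0, 0, 0],
  ],
)

```text
time: 21.1
position: [0.5624, -0.0138, 0.2102]
tool_rot: [0.707, -0.001, 0.003, -0.707]
ft_force: [-8.5, 1.3, 29.4]
grip_width: 0.0004
```

>>> drive_tool(
  plan=[
    [0, -10, 0, 0, 0, 0, 0],
    [0, -40, 0, 0, 0, 0, 0],
    [0, -85, 0, 0, 0, 0, 0],
    [-40, -105, 0, 0, 0, 0, 0],
    [-80, -105, 0, 0, 0, 0, 0],
    [-100, -105, 0, 0, 0, 0, 0],
    [-100, -105, 0, 0, 0, 0, 0],
    [-100, -105, 0, 0, 0, 0, 0],
  ],
)

```text
time: 21.9
position: [0.4627, -0.0133, 0.3109]
tool_rot: [0.707, -0.002, 0.003, -0.707]
ft_force: [-0.4, -0.3, -0.3]
grip_width: 0.0004
```

```bash
python3 d.py
python3 - <<'E'
from h import *
S=cam("scene")
print("top pred rows home/+6/+15", [np.round(proj(S,[.562,-.0135,z]),1) for z in (.210,.216,.225)])
for n in ("scene","top"):
    camera(n)
    for t in ("pin_seat","pin_grip","lever_grip","punch_block","punch_cup","punch_flat"): print(n,t,[(np.round(d["location"],1).tolist(),round(d["conf"],2)) for d in mark_of(n,t)[:5]])
E
```

```text
before [118, 117, 116, 115, 113, 110, 106, 104, 184, 203, 201, 142, 156, 153, 167, 159, 166, 166, 148, 188, 148, 131, 113, 112, 112, 121, 138, 146, 151, 142, 145, 163, 159, 150, 120, 109, 109, 107]
now [117, 116, 116, 114, 112, 110, 106, 104, 104, 103, 102, 102, 102, 102, 102, 103, 138, 167, 129, 111, 120, 103, 140, 194, 159, 163, 156, 156, 157, 159, 172, 153, 184, 147, 175, 160, 127, 107]
t 21.95 p [ 0.4633 -0.0135  0.3108] q [-0.27  0.2   1.7   0.    1.24 -1.84] f [-0.2  0.7  0.4] w 0.0006 
x [ 1.    -0.006  0.002] y [ 0.002 -0.    -1.   ] z [ 0.006  1.    -0.   ]
top pred rows home/+6/+15 [array([278. , 152.6]), array([278. , 150.4]), array([278.1, 147.1])]
scene pin_seat [([171.7, 245.5], 0.77), ([195.1, 232.1], 0.7), ([277.2, 161.9], 0.64), ([231.1, 237.6], 0.54), ([194.1, 294.7], 0.35)]
scene pin_grip [([197.7, 223.8], 0.66), ([170.8, 237.6], 0.57), ([229.1, 231.2], 0.53), ([277.1, 157.6], 0.52)]
scene lever_grip [([311.5, 136.2], 0.72)]
scene punch_block [([194.6, 294.3], 0.59)]
scene punch_cup []
scene punch_flat [([276.2, 223.2], 0.64)]
top pin_seat [([309.6, 166.3], 0.63), ([223.9, 194.7], 0.62)]
top pin_grip [([201.7, 170.8], 0.63), ([306.3, 163.7], 0.54), ([224.1, 197.1], 0.47), ([173.6, 172.4], 0.38), ([309.4, 169.3], 0.23)]
top lever_grip []
top punch_block []
top punch_cup [([184.6, 207.0], 0.43)]
top punch_flat [([167.3, 210.4], 0.38)]
```

Run:
```python
from h import *
a,b=cv2.imread("pics/scene0.png"),cv2.imread("pics/s_now.png"); d=cv2.absdiff(a,b).max(2)
for n,(x,y,X,Y) in {"punches":(160,255,202,310),"pin hole":(203,240,216,268)}.items(): print(n,(d[y:Y,x:X]>40).sum())
print(hand_in())
```

```text
punches 0
pin hole 114
the job is handed in; nothing more can be done
None
```

The press is locked with its ram up. The lock pin is fully home in the bush, both punches are still standing in the block, and I handed the job in at about 22 s.

**What I did:**
- I took the collared steel pin from the end hole nearest the press.
- I stood the pin in the bush and released it resting on the shaft.
- I pushed the hand lever up and back from about 40° to about 14° from upright, at which point the pin had dropped about 22 mm.
- I pushed the pin down with closed fingers and backed the arm clear.

**Last checks:**
- **Pin home:** pushing on the pin's top stopped hard at 210 mm, the height expected with the collar on the bush, and 29 N did not move it further. In the scene picture the collar sits at row 161.9 against 162.8 predicted for home.
- **Punches:** the picture around them shows no change from the start.

**Disagreements:**
- **First part of the push:** the force reading was near zero at the end of each early push step. The plunger's resistance was therefore never measured; I know the pin moved only from the pictures and the final stop.
- **Early wrist-camera fix:** my first position for the pin was about 6 mm out because the arm was still settling. I corrected it before the grasp.

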